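# Snap ring on the decorating turntable's spindle

## Robot

A 6-joint arm with a two-finger parallel gripper is mounted at the origin on the work surface. World frame = base frame: x ahead of the robot, y to its left, z up, the work surface at z = 0. Lengths are in mm, angles in rad, forces in N, time in s.
With the tool pointing down it reaches from about 350 to 775 mm from the base axis. Payload 7.3 kg.
Tool frame: the origin (TCP) lies at the very end of the fingers, on their centre line; the grasp point (between the pads) lies 19 mm behind it (bot.grip_point_offset is the distance from the TCP to the grasp point, in mm); z points along the fingers, y is the line along which they close (so a half turn about z gives the same grasp; the last joint's range is limited). The gripper opens to 92 mm and grips with 3 to 60 N. Pads are 19 mm wide; open, the fingers measure 130 mm over their backs; the gripper's body (75 mm by 190 mm) begins 47 mm behind the grasp point.
Start: joints at [1.19, 0.342, 1.524, -0, 1.275, -0.146], TCP at [122.124, 510.618, 226.741] pointing down, gripper open.
Joint ranges: [-2.53, 2.53], [-0.77, 2.02], [0.04, 2.7], [-1, 4.14], [0.28, 2.66], [-3.11, 3.11]. Speed limits (rad/s): [2.57, 2.57, 3.14, 3.14, 3.14, 3.14].

## Interface

Orientations are given as [roll, pitch, yaw] about the fixed x, y, z axes, in that order (R = Rz(yaw) Ry(pitch) Rx(roll)).
In Python, from plant import bot gives the robot as it stands. The module is installed in compiled form; this text tells all that it offers.
- The arm moves only by the shell command python3 -m jog 'ROWS' [OPENING]. ROWS is JSON, a list of rows, each a list of 6 numbers: the shift along the tool's x, y, z in mm, then the turn, a rotation vector about the tool's x, y, z in rad. In form: [[dx, dy, dz, rx, ry, rz], ...]. A call has 1 to 12 rows; each row shifts and turns the commanded pose from where the row before left it, along the tool's axes as they then stand; what a row does not reach is not made up. A row lasts 1/10 s, in which the tool goes at most 50 mm and 8.59 degrees, less where a joint would pass 70% of its speed; a pose out of reach is approached as far as the arm can. A call with a gripper value outside its range is refused whole. OPENING is the opening in per cent of the stroke, from 0 (shut) to 100 (fully open), set as the call begins (- or left out, the last holds). The fingers move at their own pace and stop on an object; the grip force is fixed at half the most. Time passes only in rows, so rows that do not move let the fingers close. It gives the time, the measured TCP pose, the force, the opening and the grip force at its end, in the units of the state.
- bot.get_obs(): the state, without advancing time (a new reading comes with each control period).
- bot.capture(name): name is "side" or "top"; returns the picture (420x560x3 uint8, red, green, blue); there is no depth.
- bot.camera_model(name): a dict with "fx", "fy", "cx", "cy" (pixels), "position" and "orientation" of the camera in the world. Camera axes: x right, y down, z forward; pixel columns grow to the right and rows downward; lengths in mm; the calibration is good to about 2 mm. A picture is of the moment at which its call begins. camera_model takes no time and is no camera call.
- bot.close_job(): hands the job in; it is judged then, once.
Trained networks look in the newest picture that a camera, given by its name, has taken for a name from the list of things; names that differ only in an ending like _2 or _b are one class to them, and where a whole thing is asked for, a point or a joint stands for the part that bears it (a point fixed in the world has none). Each returns a list of dicts, best first, with "p" (0 to 1); they miss things now and then, are a little off and sometimes report something else, mostly with a low value. They report only what shows in the picture. A call takes as long as a camera call. They do not tell look-alikes from the thing itself.
- bot.outline_of(target, camera): "mask" (420x560 bool, what is visible of it) and "pixel" ([column, row] in pixels, amid what is visible of it).
The state is a dict: "time": time; "joint_positions": joint angles; "dq": joint speeds; "tau": joint torques, N m; "tool_pos": TCP position; "tcp_rot": TCP orientation; "contact_force": force on the tool from outside, world axes, zero at the start; "moment": the same for the moment, N m; "grip_width": finger opening in mm; "finger_force": force on a finger pad.
Only numpy, scipy, OpenCV 4.12 (cv2) and the standard library are available. Lean on these libraries where they do the work, as an engineer would, in place of code of your own. Each camera call takes 0.05 s, during which the arm holds its last target. There are 200 camera calls.

## Task

The decorating turntable is being put back together: pick up the ring pliers by the handles, put their tips between the notched ears of the snap ring that lies on the paint pot and squeeze so that the ring spreads and hangs on the tips. Carry it to the turntable, slide it, held open and level, down over the end of the spindle until it is in line with the groove (it may just rest on the collar below, without pressing hard), and finish right there, still squeezing the pliers and holding the ring open round the spindle: nothing is let go. Handle the ring only with the pliers, and leave everything else on the table where it is.

Things in the scene. Friction and masses are not known exactly. Their poses are not given: they have to be found in the camera images.
- pliers: Bent-nose external ring pliers, 186 mm long, 0.15 kg, steel, black handles, lying flat on the wooden rest; levers do not cross, so squeezing the handles spreads the tips. Origin: on the pivot axis at the underside (45 mm above the table as they lie); x from pivot to tips, z up. Centre of mass about 55 mm behind the pivot.
- pliers_grip (a point): where the handles are gripped, across both from outside: middle of the two, 68 mm behind the pivot, 7 mm above the underside. Handles 14 mm tall, 8 mm wide, bowed, 66 mm over the outsides at rest. The rest's bars are 41 mm behind and 74 mm ahead. Closed snugly onto them (5 to 11 N) they are carried with the tips together; squeezed, the pliers move 6 mm forward in the fingers.
- pliers_tips (a point): midway between the ends of the two tip pins, 60 mm ahead of the pivot, 19 mm below the underside. Pins 4 mm thick, round-ended, pointing straight down, 13 mm long below a 6 mm thick nose (a ring on them rides at most up to the nose); pin axes 3.5 mm to either side (y) at rest; squeezed to the stop 18 mm, and 1.5 mm nearer to the pivot.
- pliers_left (a joint): angle by which each lever of the pliers is turned, rad: 0 handles out and tips together, 0.245 squeezed to the built-in stop (handles then about 32 mm over the outsides at the grip). The spring pushes each handle out with about 12 N at the grip; with the ring on, 20 N or more squeezes to the stop.
- ring: Snap ring: open steel ring 5 mm thick, 0.02 kg, 50 mm across, level on the paint pot's lid, gap roughly towards the robot, an ear at each end of the gap standing out past the pot's edge. Origin: ring's centre at its underside (45 mm above the table as it lies); x from gap to closed back, z up. Closed it cannot pass over the spindle; spread to the pliers' stop it clears it by 2.5 mm all round.
- ring_mid (a point): centre of the snap ring at half its thickness (2.5 mm above its underside). With the ring spread to the pliers' stop it lies 24 mm ahead of the two pins.
- ring_gap (a point): middle of the gap between the ears, 26 mm from the ring's centre, half thickness. The gap is 18 mm wide between the ears when closed; each ear has a notch 6 mm wide, 3 mm deep, facing the other ear. Pins let down here, up to 3 mm off, slide into the notches as they spread; each ear resists with 4 to 6 N, and by this the ring hangs on the pins, level.
- ring_left (a joint): angle by which each half of the snap ring is spread, rad: 0 closed, about 0.165 at the pliers' stop; it clears the spindle from about 0.1
- pot: Small round paint pot with flat black lid, 49 mm across, 45 mm tall, 0.15 kg, loose, the snap ring on its lid; origin: centre of its underside, 3 mm from the ring's centre on the side away from the gap
- turntable: Decorating turntable without its wheel head, fixed: round grey foot 144 mm across, bearing housing 80 mm across up to 78 mm height, steel spacer collar 45 mm across up to 100 mm, upright steel spindle 36 mm across, chamfered, top at 131 mm. Origin: centre of the foot's underside, spindle axis along z
- groove (a point): on the spindle's axis at the middle of the ring groove, 103.5 mm above the table; groove 7 mm high (100 to 107 mm), 31 mm across, beginning right at the collar's top face
- rest: Wooden brush rest under the pliers, fixed: 8 mm thick base board, 50 mm wide, two cross bars 45 mm high, 60 mm long (front) and 104 mm long (rear); origin: on the table about under the place where the handles are gripped, x as the pliers'
- wheelhead: bystander: the turntable's aluminium wheel head, a flat disc 200 mm across and 20 mm thick lying on the table; origin: centre of its underside
- cup: bystander: pink paper cup 88 mm tall, empty; origin: centre of its underside
- paint_a: bystander: black paint bottle with white cap, 125 mm tall; origin: centre of its underside
- paint_b: bystander: red paint bottle with white cap, 125 mm tall; origin: centre of its underside
- can: bystander: red drinks can, 116 mm tall; origin: centre of its underside
- tubs: bystander: stack of four round orange tubs with pale lids, 126 mm across, 96 mm tall; origin: centre of its underside
- brush: bystander: paint brush 170 mm long lying on the table; origin: centre of its underside
- washer: bystander: plain flat washer, a closed ring 44 mm across, 5 mm thick, lying on the table; not the snap ring; origin: centre of its underside
Not all that is in view belongs to the job. Of the things that look like the turntable, take the one that is farthest from the robot's base at the start. There is more than one size of the pot; the one meant has the size given above.

How it is judged (in metres and radians):
On the way, in this order (a step that is already met when the one before it is completed fails the run):
1. the snap ring is spread on the pliers' tips and lifted clear of the paint pot (height (world z) of ring_mid above 0.06 m and contact force between ring and pot below 0.05 N and value of joint ring_left above 0.11 rad and contact force between pliers and ring above 1 N and horizontal distance between ring_mid and groove above 0.03 m), for 0.1 s.
2. the ring is held open over the end of the spindle, above it (horizontal distance between ring_mid and groove below 0.007 m and z of ring_mid in the frame of turntable above 0.13 m and value of joint ring_left above 0.11 rad and contact force between pliers and ring above 1 N), for 0.04 s.
At the end, for the whole second after the job is handed in: Fingers hold the pliers (over 5 N), which hold the ring open (over 0.11 rad, over 1 N) round the spindle: centre within 5 mm of the axis, level within 0.12 rad, mid-thickness within 2.5 mm of the groove's middle, at rest; ring presses the turntable under 15 N, pliers under 5 N (horizontal distance between ring_mid and groove below 0.005 m and z of ring_mid in the frame of groove between -0.0025 and 0.0025 m and angle between ring's own z axis and vertical below 0.12 rad and value of joint ring_left above 0.11 rad and contact force between pliers and ring above 1 N and contact force between the fingers and pliers above 5 N and contact force between ring and turntable below 15 N and contact force between pliers and turntable below 5 N and linear speed of ring below 0.02 m/s); the arm keeps its last pose, push and grip.
It fails at once if the ring or the pliers are rammed onto the turntable (over 40 N) (contact force between any of ring, pliers and turntable above 40 N).
It fails at once if the fingers touch the ring (contact force between the fingers and ring above 0.5 N).
It fails at once if a bystander is moved by more than 30 mm (distance of any of wheelhead, cup, paint_a, paint_b, can, tubs, brush, washer from where it was at the start of the episode above 0.03 m).
It fails at once if the paint pot is moved by more than 40 mm (distance of pot from where it was at the start of the episode above 0.04 m).
It also fails if it takes over 54 s, if anything falls off the work surface, if the arm or the gripper's body presses on something with over 40 N, if the wrist force passes 120 N, or if a joint passes its speed limit or range.

## Working session

There is one attempt and no reset: what is moved stays moved. The work goes in short steps, Python scripts to look and compute and a shell command to move; the robot and the scene stay as the last step left them, time stands still between calls to the robot, and variables do not carry over. Pictures are saved under pics/ and viewed, at most 10 in all, crops included, and the job is handed in when it is done.

```bash
mkdir -p pics
cat > h.py <<'E'
import numpy as np,cv2
from scipy.spatial.transform import Rotation as R
from plant import bot
def cam(n):
    m=bot.camera_model(n);o=m["orientation"]
    o=np.array(o,float)
    r=R.from_euler('xyz',o).as_matrix() if o.size==3 else o.reshape(3,3)
    return m,np.array(m["position"],float),r
def px2z(n,u,v,z):
    m,p,r=cam(n); d=r@np.array([(u-m["cx"])/m["fx"],(v-m["cy"])/m["fy"],1]); return p+d*(z-p[2])/d[2]
def proj(n,P):
    m,p,r=cam(n); c=r.T@(np.array(P,float)-p); return np.array([m["fx"]*c[0]/c[2]+m["cx"],m["fy"]*c[1]/c[2]+m["cy"]])
def snap(n,f=None):
    im=bot.capture(n)
    if f: cv2.imwrite("pics/"+f,im[:,:,::-1])
    return im
E
python3 - <<'E'
from h import *
for n in("top","side"):
    print(bot.camera_model(n)); snap(n,n+"0.png")
print(proj("top",bot.get_obs()["tool_pos"]),proj("side",bot.get_obs()["tool_pos"]),bot.get_obs())
for n in("top","side"):
  for t in("pliers","ring","pot","turntable","rest","wheelhead","washer"):
    print(n,t,[(round(d["p"],2),np.round(d["pixel"]).tolist(),int(d["mask"].sum())) for d in bot.outline_of(t,n)])
a=cv2.imread("pics/top0.png");cv2.imwrite("pics/top0b.png",cv2.resize(a,(800,600)))
E
```

```text
{'fx': 432.2159915210967, 'fy': 432.2159915210967, 'cx': 272.3959141408062, 'cy': 209.5810912715188, 'position': array([ 344.13471544,   85.48511092, 1242.01618295]), 'orientation': array([-2.93624230e+00, -2.82522401e-03, -1.60477667e+00])}
{'fx': 542.5312544845852, 'fy': 542.5312544845852, 'cx': 273.302475793806, 'cy': 212.08814520492598, 'position': array([ 408.65838863, -721.73963863, 1099.76725899]), 'orientation': array([-2.47195727, -0.01555522, -0.16535383])}
[ 80.40224515 410.05697985] [80.43889557 65.91826433] {'time': 0.1, 'joint_positions': array([ 1.19000669e+00,  3.42640077e-01,  1.52492251e+00,  7.74963519e-06,
        1.27538657e+00, -1.46016762e-01]), 'dq': array([ 0.00130727, -0.00318727, -0.0031855 ,  0.00071742,  0.00048347,
        0.00122267]), 'tau': array([ 2.05555436e-03, -4.31999123e+01, -2.44698268e+01,  7.20505044e-02,
        5.24797000e-02, -4.07951450e-05]), 'tool_pos': array([121.97618401, 510.26422064, 226.12083266]), 'tcp_rot': array([-3.14025166e+00, -2.04701022e-04,  2.90681738e+00]), 'contact_force': array([-0.11067888, -1.47266475,  0.61893362]),
[... 230 characters left out ...]
 (0.67, [366.0, 203.0], 106), (0.5, [293.0, 224.0], 199)]
top turntable [(0.68, [224.0, 205.0], 1914), (0.63, [294.0, 300.0], 2132)]
top rest []
top wheelhead [(0.85, [145.0, 290.0], 4184), (0.31, [370.0, 140.0], 1869)]
top washer [(0.45, [226.0, 271.0], 96)]
side pliers [(0.89, [272.0, 241.0], 665)]
side ring [(0.45, [322.0, 360.0], 132), (0.3, [273.0, 239.0], 865)]
side pot [(0.59, [315.0, 361.0], 391), (0.51, [317.0, 324.0], 248), (0.39, [398.0, 311.0], 3478)]
side turntable [(0.87, [289.0, 181.0], 2061), (0.85, [186.0, 256.0], 2704), (0.59, [398.0, 308.0], 3487)]
side rest [(0.61, [270.0, 258.0], 937)]
side wheelhead [(0.84, [190.0, 135.0], 2898)]
side washer [(0.5, [211.0, 197.0], 104)]
```

View pics/top0b.png

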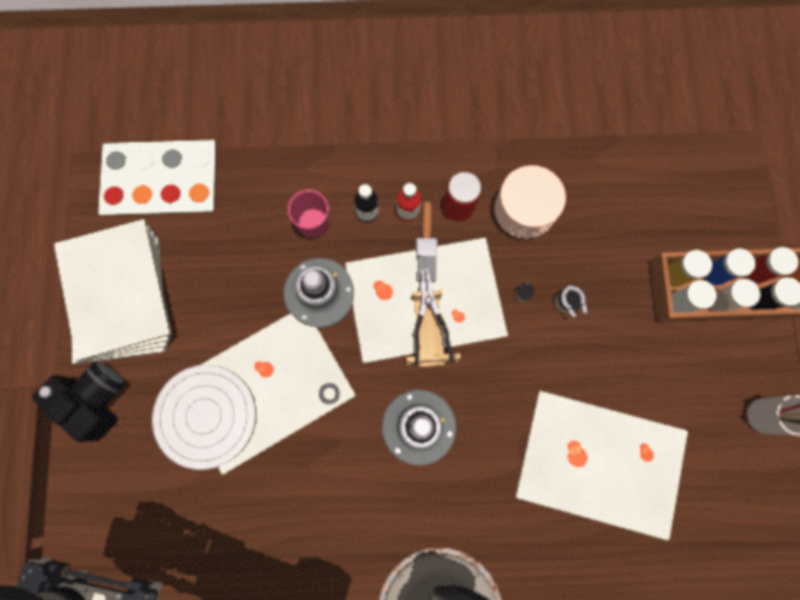

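View pics/side0.png

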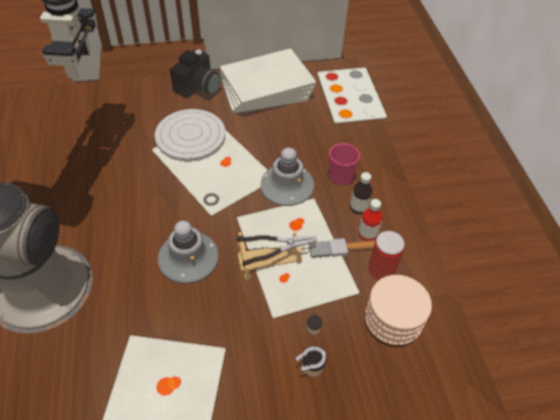

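The top view shows two turntable look-alikes, at (224,205) and (294,300), in 560-px coordinates. The far one from the base at the bottom is (224,205), which is (289,181) in the side view. There are two pots: (400,210) carries the ring and (366,203) is bare and smaller. The pliers are at about (300,210). One enlarged crop will confirm these.

Run:
```python
from h import *
t=cv2.imread("pics/top0.png");s=cv2.imread("pics/side0.png")
def c(im,u,v,w=25,h=25,k=266): return cv2.resize(im[v-h:v+h,u-w:u+w],(k,k),interpolation=cv2.INTER_CUBIC)
row1=np.hstack([c(t,300,222,40,40),c(t,398,210),c(t,222,203)])
row2=np.hstack([c(s,275,248,45,45),c(s,314,358),c(s,288,172)])
cv2.imwrite("pics/crop1.png",np.vstack([row1,row2]))
for n,u,v,z in [("top",400,210,48),("side",313,357,48),("top",366,203,40),("side",314,318,40),("top",219,197,131),("side",288.5,154,131),("top",294,298,131),("top",300,205,55)]:
    p=px2z(n,u,v,z);print(n,u,v,p.round(1),np.hypot(p[0],p[1]).round())
```

```text
top 400 210 [ 579.3 -286.4   48. ] 646.0
side 313 357 [ 579.9 -288.    48. ] 647.0
top 366 203 [ 604.5 -193.8   40. ] 635.0
side 314 318 [ 601.9 -198.2   40. ] 634.0
top 219 197 [613.9 214.3 131. ] 650.0
side 288.5 154 [617.6 208.6 131. ] 652.0
top 294 298 [346.1  27.8 131. ] 347.0
top 300 205 [601.7  -4.3  55. ] 602.0
```

View pics/crop1.png

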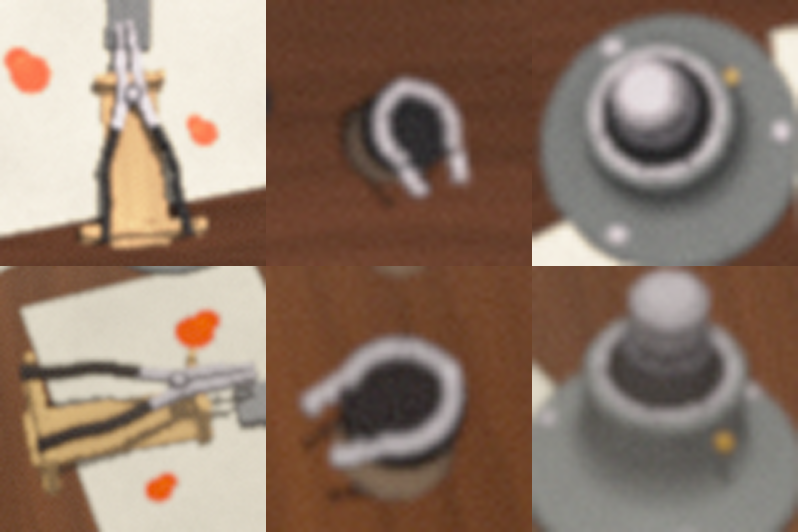

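The crop confirms the ringed pot: its gap points towards the robot and slightly to the right, and the bare pot is smaller. It also confirms the far turntable, with collar, groove and spindle, at a reach of about 650 mm. Next I fit the pliers pose from both views.

```bash
cat > fit.py <<'E'
from h import *
from scipy.optimize import least_squares
obs=[("top",299.7,210.0,'p'),("side",290.9,240.9,'p'),("top",260+105/3.325,182+225/3.325,'l'),("top",260+187/3.325,182+225/3.325,'r'),
("side",238.5,238.9,'l'),("side",244.2,263.6,'r'),("top",297.6,189.5,'t'),("side",315.5,240.2,'t')]
def f(q):
    x,y,a,w,zp=q;c,s=np.cos(a),np.sin(a);L={'p':(0,0,zp),'l':(-122,w,8),'r':(-122,-w,8),'t':(60,0,0)}
    e=[]
    for n,u,v,k in obs:
        X,Y,Z=L[k];e+=list(proj(n,(x+c*X-s*Y,y+s*X+c*Y,45+Z))-(u,v))
    return e+[(zp-14)/5]
r=least_squares(f,[600,-5,0.05,33,12]);print(r.x.round(3),np.round(r.fun,1))
x,y,a=r.x[:3];print("grip",x-68*np.cos(a),y-68*np.sin(a))
# ring
def g(q):
    x,y,a,l=q;e=[]
    for n,u,v,k in [("top",401.6,208.3,0),("top",373+177/5.32,185+184/5.32,1),("side",289+395/5.32-266/5.32,333+(402-266)/5.32,0),("side",289+(330-266)/5.32,333+(430-266)/5.32,1)]:
        e+=list(proj(n,(x-k*l*np.cos(a),y-k*l*np.sin(a),49))-(u,v))
    return e
r=least_squares(g,[580,-290,0.4,34]);print("ring",r.x.round(3),np.round(r.fun,1))
o=bot.get_obs();print(o["tool_pos"],R.from_euler('xyz',o["tcp_rot"]).as_matrix().round(3))
E
python3 fit.py
```

```text
[ 5.9070e+02 -2.8890e+00  5.1000e-02  3.4685e+01  1.2093e+01] [ 0.  -1.3  1.5  0.2 -0.1  3.6  0.3  1.4  0.3  0.1 -0.1 -0.4 -0.2 -0.4
  1.1 -0.4 -0.4]
grip 522.7898446728612 -6.389157874077341
ring [ 5.81028e+02 -2.91391e+02  2.79000e-01  3.00750e+01] [ 0.2  1.  -0.5 -0.3  0.7 -0.3 -0.2  0.4]
[122.13354977 510.62579274 226.76870941] [[-0.973  0.233  0.   ]
 [ 0.233  0.973  0.   ]
 [-0.     0.    -1.   ]]
```

```bash
python3 -m jog '[[-36,-29,0,0,0,0],[-36,-29,0,0,0,0],[-36,-29,0,0,0,0],[-36,-29,0,0,0,0],[-36,-29,0,0,0,0],[-36,-29,0,0,0,0],[-36,-29,0,0,0,0],[-36,-29,0,0,0,0],[-36,-29,0,0,0,0],[-36,-29,0,0,0,0],[-36,-29,0,0,0,0],[-36,-29,0,0,0,0]]'
python3 -m jog '[[-36,-29,0,0,0,0],[-36,-29,0,0,0,0],[0,0,0,0,0,-0.1],[0,0,0,0,0,-0.1],[0,0,0,0,0,-0.086],[0,0,0,0,0,0],[0,0,0,0,0,0],[0,0,0,0,0,0]]'
cat > rel.py <<'E'
import sys
from h import *
# usage: rel.py x y z plieryaw -> tool-frame delta from measured pose (TCP target)
t=[float(v) for v in sys.argv[1:5]];o=bot.get_obs();M=R.from_euler('xyz',o["tcp_rot"]).as_matrix()
a=t[3];y=np.array([-np.sin(a),np.cos(a),0]);T=np.column_stack([np.cross(y,[0,0,-1]),y,[0,0,-1]])
print("t",round(o["time"],2),"pos",o["tool_pos"].round(1),"dtool",(M.T@(np.array(t[:3])-o["tool_pos"])).round(1),"rot",R.from_matrix(M.T@T).as_rotvec().round(3),"F",o["contact_force"].round(1),"w",round(o["grip_width"],1),"f",round(o["finger_force"],1))
E
python3 rel.py 521 -6 33 0.051
```

```text
time: 2.0
tool_pos: [462.3, 69.9, 226.9]
tcp_rot: [3.141, 0.001, 2.906]
contact_force: [0.8, -0.1, 0.1]
grip_width: 91.7
finger_force: 0.0
time: 2.8
tool_pos: [517.8, -1.4, 226.8]
tcp_rot: [3.142, 0.0, -3.092]
contact_force: [1.0, -0.3, -0.4]
grip_width: 92.1
finger_force: 0.0
t 2.8 pos [517.8  -1.4 226.8] dtool [ -2.9  -4.8 193.8] rot [ 0.     0.    -0.001] F [ 1.  -0.3 -0.4] w 92.1 f 0.0
```

```bash
python3 -m jog '[[-3,-5,20,0,0,0],[0,0,30,0,0,0],[0,0,30,0,0,0],[0,0,30,0,0,0],[0,0,30,0,0,0],[0,0,20,0,0,0],[0,0,15,0,0,0],[0,0,10,0,0,0],[0,0,8,0,0,0],[0,0,0,0,0,0]]'
python3 -m jog '[[0,0,0,0,0,0],[0,0,0,0,0,0],[0,0,0,0,0,0],[0,0,0,0,0,0],[0,0,0,0,0,0]]' 74
python3 -m jog '[[0,0,0,0,0,0],[0,0,0,0,0,0],[0,0,0,0,0,0],[0,0,0,0,0,0],[0,0,0,0,0,0]]' 71
```

```text
time: 3.8
tool_pos: [520.8, -6.2, 33.1]
tcp_rot: [3.141, -0.001, -3.091]
contact_force: [-1.0, 0.2, 1.1]
grip_width: 91.3
finger_force: 0.0
time: 4.3
tool_pos: [521.2, -6.3, 34.0]
tcp_rot: [-3.142, 0.0, -3.09]
contact_force: [-0.1, 0.9, -0.1]
grip_width: 68.2
finger_force: 0.0
time: 4.8
tool_pos: [521.1, -6.2, 33.9]
tcp_rot: [3.141, 0.0, -3.09]
contact_force: [-1.6, 2.0, 3.7]
grip_width: 65.4
finger_force: 13.5
```

Run:
```python
from h import *
t=snap("top");s=snap("side")
def c(im,u,v,w,k=400): return cv2.resize(im[v-w:v+w,u-w:u+w,::-1],(k,k),interpolation=cv2.INTER_CUBIC)
cv2.imwrite("pics/grip1.png",np.hstack([c(t,300,222,40),c(s,275,248,45)]))
```

```text
(no output)
```

View pics/grip1.png

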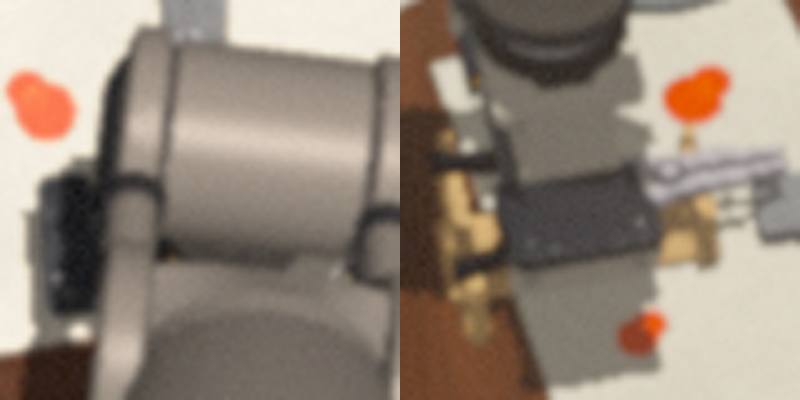

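The fingers straddle both handles, with the nose still lying forward along the rest. The grip of 13.5 N is slightly high, so I ease it, then lift.

```bash
python3 -m jog '[[0,0,0,0,0,0],[0,0,0,0,0,0],[0,0,0,0,0,0]]' 71.5
python3 -m jog '[[0,0,-3,0,0,0],[0,0,-5,0,0,0],[0,0,-8,0,0,0],[0,0,-12,0,0,0],[0,0,-20,0,0,0],[0,0,-25,0,0,0],[0,0,-25,0,0,0],[0,0,-20,0,0,0],[0,0,-12,0,0,0],[0,0,0,0,0,0],[0,0,0,0,0,0]]'
```

```text
time: 5.2
tool_pos: [521.2, -6.4, 33.9]
tcp_rot: [-3.141, 0.0, -3.09]
contact_force: [-1.0, 0.9, 5.2]
grip_width: 65.9
finger_force: 9.6
time: 6.3
tool_pos: [520.7, -6.3, 163.4]
tcp_rot: [3.141, -0.001, -3.09]
contact_force: [0.3, 0.1, -1.4]
grip_width: 65.9
finger_force: 11.0
```

```bash
python3 rel.py 433.4 -335.5 85 0.30
```

```text
t 6.3 pos [520.7  -6.3 163.4] dtool [ 104.  -324.3   78.4] rot [ 0.    -0.001 -0.249] F [ 0.3  0.1 -1.4] w 65.9 f 11.0
```

```bash
python3 -m jog '[[4,-14,0,0,0,0],[10,-30,0,0,0,0],[12,-36,0,0,0,0],[12,-38,0,0,0,0],[12,-38,0,0,0,0],[12,-38,0,0,0,0],[12,-38,0,0,0,0],[12,-36,0,0,0,0],[10,-30,0,0,0,0],[6,-18,0,0,0,0],[2,-8,0,0,0,0],[0,0,0,0,0,0]]'
python3 -m jog '[[0,0,8,0,0,-0.05],[0,0,14,0,0,-0.05],[0,0,14,0,0,-0.05],[0,0,14,0,0,-0.05],[0,0,14,0,0,-0.05],[0,0,10,0,0,0],[0,0,4,0,0,0],[0,0,0,0,0,0],[0,0,0,0,0,0]]'
python3 rel.py 433.4 -335.5 85 0.30
python3 - <<'E'
from h import *
t=snap("top");s=snap("side")
print(proj("top",(556,-298,48)),proj("side",(556,-298,48)))
def c(im,u,v,w,k=400): return cv2.resize(im[v-w:v+w,u-w:u+w,::-1],(k,k),interpolation=cv2.INTER_CUBIC)
cv2.imwrite("pics/app1.png",np.hstack([c(t,402,215,30),c(s,305,350,35)]))
for n in("top","side"):
  for k in("pliers","ring","pliers_tips"):
    try: print(n,k,[(round(d["p"],2),np.round(d["pixel"]).tolist(),int(d["mask"].sum())) for d in bot.outline_of(k,n)])
    except Exception as e: print(e)
E
```

```text
time: 7.5
tool_pos: [432.9, -336.0, 162.7]
tcp_rot: [3.14, -0.001, -3.092]
contact_force: [0.5, 0.9, -1.0]
grip_width: 65.9
finger_force: 11.0
time: 8.4
tool_pos: [434.2, -335.3, 86.2]
tcp_rot: [-3.141, 0.0, -2.841]
contact_force: [-0.2, 0.8, -1.0]
grip_width: 66.0
finger_force: 11.0
t 8.4 pos [ 434.2 -335.3   86.2] dtool [0.8 0.  1.2] rot [-0.001  0.     0.001] F [-0.2  0.8 -1. ] w 66.0 f 11.0
[404.88749564 217.98468916] [302.50944093 363.39709342]
top pliers [(0.62, [419.0, 231.0], 334)]
top ring []
top pliers_tips [(0.7, [420.0, 231.0], 339)]
side pliers [(0.81, [279.0, 365.0], 572)]
side ring [(0.71, [312.0, 367.0], 66)]
side pliers_tips [(0.94, [281.0, 364.0], 611), (0.67, [216.0, 197.0], 55)]
```

View pics/app1.png

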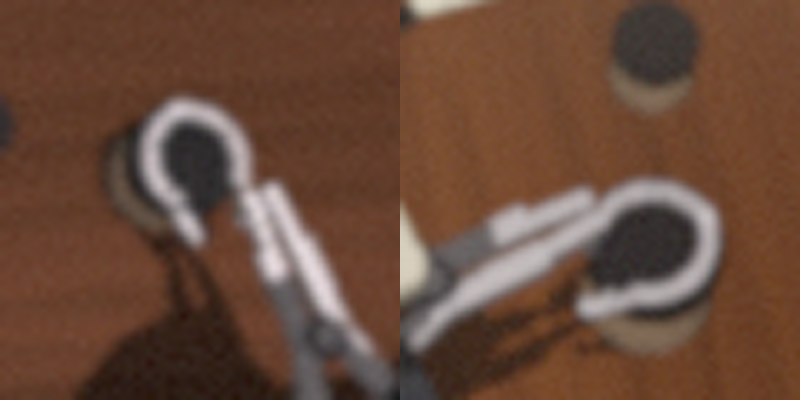

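Run:
```python
from h import *
o=bot.get_obs();M=R.from_euler('xyz',o["tcp_rot"]).as_matrix();x=-M[:,0];y=M[:,1];p=o["tool_pos"]
for l in (60,62):
  for s in(-3.5,0,3.5):
    q=p+(68+l)*x+s*y;q[2]=p[2]+12
    a=(proj("top",q)-(372,185))*6.667;b=(proj("side",q)-(270,315))*5.714
    print(l,s,q.round(1),a.round(),b.round()+[400,0])
q=p+68*x;q[2]=p[2]+12+13;print("pivot",(proj("top",q)-(372,185))*6.667,(proj("side",q)-(270,315))*5.714+[400,0])
print(px2z("top",411.3,213.2,98))
# ring centre and ears
for n,uv,k,off,z in [("top",(195,153),6.667,(372,185),48.5),("top",(248,205),6.667,(372,185),48.5),("top",(200,240),6.667,(372,185),50),("side",(255,243),5.714,(270,315),48.5),("side",(184,308),5.714,(270,315),50)]:
    print(n,px2z(n,off[0]+uv[0]/k,off[1]+uv[1]/k,z).round(1))
```

```text
60 -3.5 [ 557.1 -300.7   97.9] [263. 194.] [599. 225.]
60 0 [ 556.1 -297.3   97.9] [255. 197.] [594. 216.]
60 3.5 [ 555.  -294.    97.9] [247. 200.] [589. 208.]
62 -3.5 [ 559.  -300.1   97.9] [261. 190.] [604. 222.]
62 0 [ 558.  -296.8   97.9] [253. 192.] [599. 214.]
62 3.5 [ 556.9 -293.4   97.9] [245. 195.] [594. 205.]
pivot [324.2638096  330.95904697] [438.56890932 275.3132463 ]
[ 559.66294193 -300.53920209   98.        ]
top [ 585.  -290.3   48.5]
top [ 561.9 -310.6   48.5]
top [ 547.3 -288.4   50. ]
side [ 582.9 -289.8   48.5]
side [ 552.8 -310.1   50. ]
```

```bash
cat > tri.py <<'E'
from h import *
from scipy.optimize import least_squares
def tri(a,b):
    r=least_squares(lambda P:np.r_[proj("top",P)-a,proj("side",P)-b],[550,-100,60]);return r.x.round(1),r.fun.round(1)
E
python3 - <<'E'
from tri import *
print("tips rest",tri((297.6,189.5),(315.3,240)))
print("piv rest",tri((299.7,210),(290.9,240.9)))
T=lambda a:(372+a[0]/6.667,185+a[1]/6.667)
S=lambda a:(270+(a[0]-400)/5.714,315+a[1]/5.714)
print("tips L",tri(T((252,190)),S((592,194))))
print("tips R",tri(T((272,185)),S((608,206))))
print("piv",tri(T((323,335)),S((437,280))))
print("ring c",tri(T((195,153)),S((655,243))), "spindle",tri((219,197),(288.5,154)))
E
```

```text
tips rest (array([ 6.48e+02, -3.00e-01,  4.59e+01]), array([ 0. ,  0.4,  0.3, -0.1]))
piv rest (array([586.9,  -2.5,  58.2]), array([-0. , -0.1, -0.1,  0. ]))
tips L (array([ 556.2, -293.3,  107.2]), array([ 0. ,  0.4,  0.3, -0.1]))
tips R (array([ 559.1, -300.2,  111.2]), array([-0. , -0.3, -0.2,  0.1]))
piv (array([ 498. , -315.5,  108. ]), array([-0. , -0.2, -0.1,  0. ]))
ring c (array([ 583.5, -290.1,   49.3]), array([ 0. ,  0.5,  0.3, -0.1])) spindle (array([617.5, 215.2, 123.6]), array([-0. , -0.7, -0.6,  0.2]))
```

```bash
python3 -m jog '[[5,0,0,0,0,0],[15,0,0,0,0,0],[20,0,0,0,0,0],[15,0,0,0,0,0],[5,0,0,0,0,0],[0,0,0,0,0,0],[0,0,0,0,0,0]]'
python3 - <<'E'
from h import *
o=bot.get_obs();M=R.from_euler('xyz',o["tcp_rot"]).as_matrix();x=-M[:,0];y=M[:,1];p=o["tool_pos"]
print(p,proj("top",p+129*x+[0,0,12]),proj("side",p+129*x+[0,0,12]))
t=snap("top");s=snap("side")
def c(im,u,v,w,k=400): return cv2.resize(im[v-w:v+w,u-w:u+w,::-1],(k,k),interpolation=cv2.INTER_CUBIC)
cv2.imwrite("pics/app2.png",np.hstack([c(t,410,230,25),c(s,285,360,25)]))
E
```

```text
time: 9.5
tool_pos: [376.7, -353.2, 85.8]
tcp_rot: [-3.141, 0.0, -2.841]
contact_force: [0.0, -0.1, -1.9]
grip_width: 65.7
finger_force: 11.0
[ 376.7269304  -353.23707266   85.82328418] [418.90487448 234.92393609] [277.20085408 365.74931182]
```

View pics/app2.png

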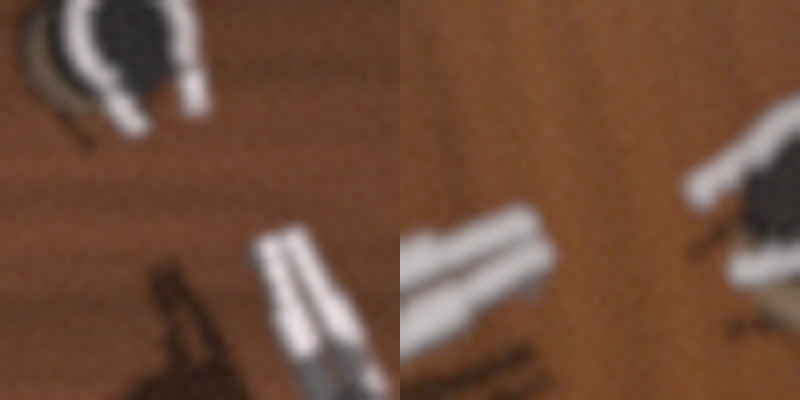

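The top crop shows the nose ends at (265,238) and (297,230), and the ear ends at (135,130) and (197,108). The side crop shows the nose ends at (530,210) and (550,250), and the ears at (695,190) and (740,270). I triangulate these next.

Run:
```python
from tri import *
T=lambda a:(385+a[0]/8,205+a[1]/8)
S=lambda a:(260+(a[0]-400)/8,335+a[1]/8)
o=bot.get_obs();p=o["tool_pos"]
for n,a,b in [("noseL",(265,238),(530,210)),("noseR",(297,230),(550,250)),("nose",(281,234),(540,230)),("earL",(135,130),(695,190)),("earR",(197,108),(740,270))]:
    print(n,*tri(T(a),S(b)))
# back end of nose edges for direction (steps where nose meets black)
x=-R.from_euler('xyz',o["tcp_rot"]).as_matrix()[:,0];print("expected",p+130*x+[0,0,12])
```

```text
noseL [ 498.9 -309.7  107.3] [ 0.   0.1  0.1 -0. ]
noseR [ 501.7 -320.5  107.7] [-0.  -0.1 -0.1  0. ]
nose [ 500.3 -315.1  107.5] [ 0.  0.  0. -0.]
earL [ 546.3 -287.7   51. ] [ 0.   0.1  0.  -0. ]
earR [ 553.4 -310.2   51. ] [ 0.   0.1  0.  -0. ]
expected [ 501.15474369 -314.36615787   97.76474863]
```

Run:
```python
from h import *
o=bot.get_obs();M=R.from_euler('xyz',o["tcp_rot"]).as_matrix();x=-M[:,0];y=M[:,1];p=o["tool_pos"]
t=snap("top");s=snap("side")
def c(im,u,v,w,h): return cv2.resize(im[v-h:v+h,u-w:u+w,::-1],(w*2*7,h*2*7),interpolation=cv2.INTER_CUBIC)
print("side off",(245-40,375-40),"top off",(435-16,250-40))
cv2.imwrite("pics/app3.png",np.hstack([c(s,245,375,40,40),c(t,435,250,16,40)]))
for pit in(0,.075,.2):
  for nm,l,w,z in [("pivtop",68,0,6),("nose",130,0,-7),("rearL",-54,34,7),("rearR",-54,-34,7)]:
    q=p+[0,0,19]+l*np.cos(pit)*x+w*y+np.array([0,0,l*np.sin(pit)+z*np.cos(pit)])-x*z*np.sin(pit)
    print(pit,nm,q.round(0),((proj("side",q)-(205,335))*7).round(),((proj("top",q)-(419,210))*7).round()+[560,0])
```

```text
side off (205, 335) top off (419, 210)
0 pivtop [ 442. -333.  111.] [304. 292.] [634. 321.]
0 nose [ 501. -314.   98.] [509. 212.] [557. 171.]
0 rearL [ 315. -337.  112.] [-171.  378.] [683. 668.]
0 rearR [ 336. -401.  112.] [-75. 616.] [853. 605.]
0.075 pivtop [ 441. -333.  116.] [302. 286.] [640. 322.]
0.075 nose [ 501. -314.  108.] [511. 198.] [566. 167.]
0.075 rearL [ 315. -337.  108.] [-171.  385.] [679. 668.]
0.075 rearR [ 335. -402.  108.] [-75. 621.] [849. 606.]
0.2 pivtop [ 440. -334.  124.] [294. 277.] [650. 324.]
0.2 nose [ 500. -315.  124.] [508. 176.] [582. 164.]
0.2 rearL [ 315. -337.  101.] [-167.  394.] [672. 668.]
0.2 rearR [ 335. -402.  101.] [-72. 630.] [841. 606.]
```

View pics/app3.png

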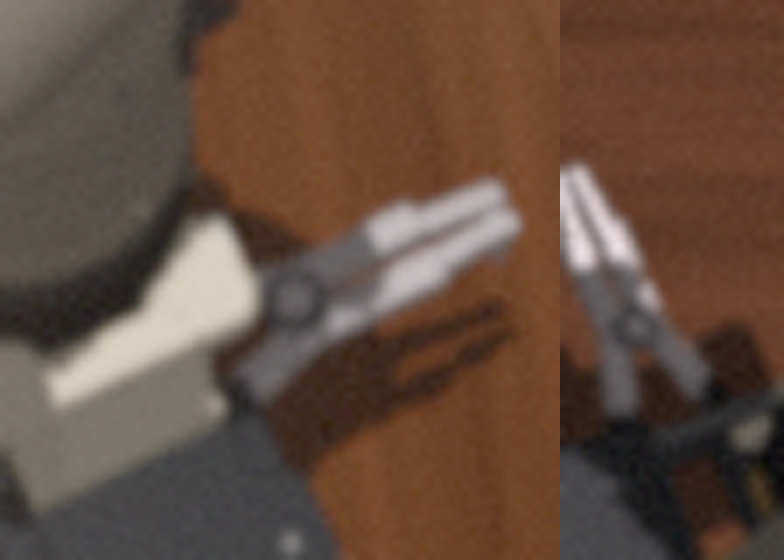

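Run:
```python
from tri import *
T=lambda a:(419+(a[0]-560)/7,210+a[1]/7)
S=lambda a:(205+a[0]/7,335+a[1]/7)
o=bot.get_obs();M=R.from_euler('xyz',o["tcp_rot"]).as_matrix();x=-M[:,0];y=M[:,1];p=o["tool_pos"]
B=np.column_stack([x,y,[0,0,1]])
def loc(P): return (B.T@(P-p-[0,0,19])).round(1)
for n,a,b,nom in [("pivot",T((635,327)),S((297,296)),(68,0,6)),("nose",(420.1,234.3),(277.5,363.75),(130,0,-7))]:
    P,e=tri(a,b);print(n,P,"in grip frame",loc(P),"nominal",nom,e)
print("rear step of nose? L",loc(tri(T((622,228)),S((405,205)))[0]))
```

```text
pivot [ 439.9 -333.2  109.8] in grip frame [65.9  0.   5.2] nominal (68, 0, 6) [ 0.  0.  0. -0.]
nose [ 500.3 -315.   107.4] in grip frame [129.   -0.5   2.8] nominal (130, 0, -7) [-0. -0. -0.  0.]
rear step of nose? L [99.5  0.3 30.5]
```

Run:
```python
from h import *
o=bot.get_obs();M=R.from_euler('xyz',o["tcp_rot"]).as_matrix();x=-M[:,0];y=M[:,1];p=o["tool_pos"]
for z in(-26,-16,-6):
  for w in(3.5,-3.5):
    q=p+[0,0,19+z]+127.5*x+w*y;print(z,w,"side3",((proj("side",q)-(205,335))*7).round(),"top2",((proj("top",q)-(385,205))*8).round())
s=bot.capture("side");t=bot.capture("top")
a=cv2.resize(s[335:385,255:305,::-1],(600,600),interpolation=cv2.INTER_CUBIC);a=cv2.convertScaleAbs(a,alpha=1.6,beta=-20)
cv2.imwrite("pics/pin.png",a)
```

```text
-26 3.5 side3 [494. 232.] top2 [243. 255.]
-26 -3.5 side3 [505. 254.] top2 [262. 248.]
-16 3.5 side3 [495. 218.] top2 [253. 250.]
-16 -3.5 side3 [506. 240.] top2 [272. 244.]
-6 3.5 side3 [495. 204.] top2 [262. 246.]
-6 -3.5 side3 [507. 225.] top2 [282. 239.]
```

View pics/pin.png

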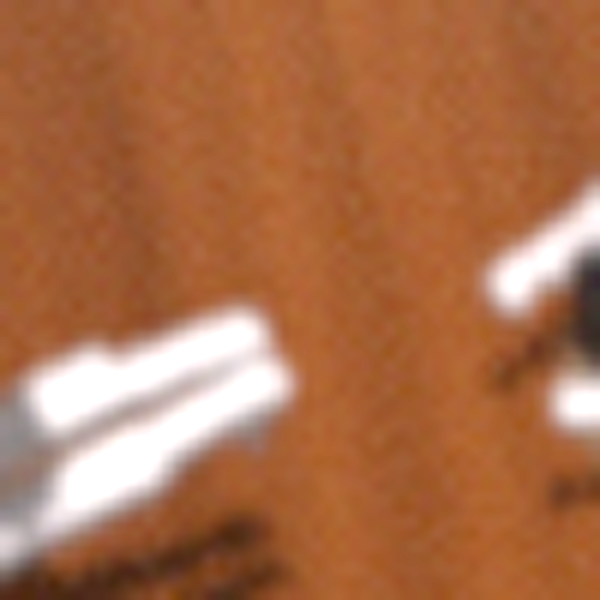

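The R pin's bottom at (258,445) matches the nominal pin height, so the pliers hang level. They sit about 1.5 mm back in the grip. I place the pins in the gap.

```bash
python3 rel.py 435 -334.4 47 0.295
```

```text
t 9.8 pos [ 376.9 -352.8   85.6] dtool [-61.    0.3  38.6] rot [0.    0.    0.007] F [-0.2 -0.2 -1.8] w 65.7 f 11.0
```

```bash
python3 -m jog '[[-8,0,0,0,0,0.007],[-15,0,0,0,0,0],[-17,0,0,0,0,0],[-13,0,0,0,0,0],[-6,0,0,0,0,0],[-2,0,0,0,0,0],[0,0,0,0,0,0],[0,0,0,0,0,0]]'
python3 rel.py 435 -334.4 47 0.295
python3 - <<'E'
from h import *
t=snap("top");s=snap("side")
def c(im,u,v,w,h,k): return cv2.resize(im[v-h:v+h,u-w:u+w,::-1],(w*2*k,h*2*k),interpolation=cv2.INTER_CUBIC)
cv2.imwrite("pics/app4.png",np.hstack([c(t,404,215,20,25,10),c(s,306,358,20,25,10)]))
o=bot.get_obs();M=R.from_euler('xyz',o["tcp_rot"]).as_matrix();x=-M[:,0];y=M[:,1];p=o["tool_pos"]
q=p+129*x+[0,0,21.5];print("nose",(proj("top",q)-(384,190))*10,(proj("side",q)-(286,333))*10+[400,0])
E
```

```text
time: 10.6
tool_pos: [434.5, -335.3, 85.6]
tcp_rot: [3.141, -0.0, -2.848]
contact_force: [0.1, -0.5, -1.7]
grip_width: 66.0
finger_force: 11.0
t 10.6 pos [ 434.5 -335.3   85.6] dtool [-0.7  0.7 38.6] rot [ 0.    -0.    -0.001] F [ 0.1 -0.5 -1.7] w 66.0 f 11.0
nose [275.53797594 231.91277409] [592.58778495 180.59884112]
```

View pics/app4.png

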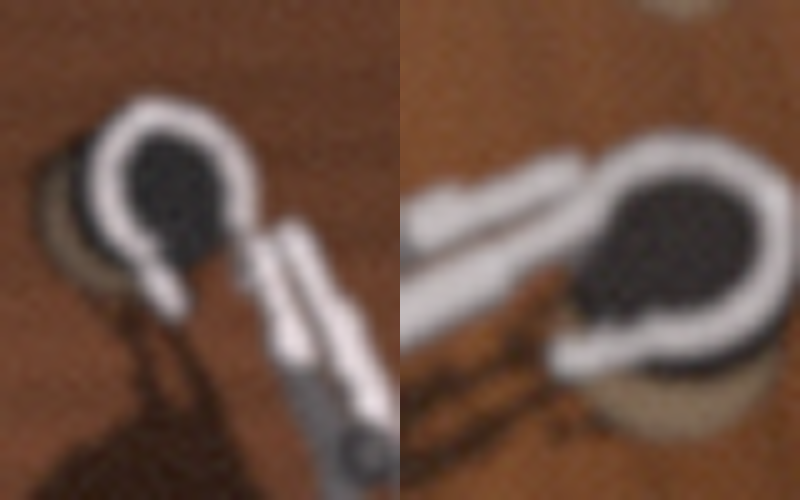

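```bash
python3 - <<'E'
from tri import *
print(px2z("top",401.4,208.1,49),px2z("side",314.5,356.3,49),tri((401.4,208.1),(314.5,356.3)))
E
python3 -m jog '[[-0.5,0.5,4,0,0,0],[0,0,8,0,0,0],[0,0,8,0,0,0],[0,0,6,0,0,0],[0,0,5,0,0,0],[0,0,4,0,0,0],[0,0,3,0,0,0],[0,0,0,0,0,0],[0,0,0,0,0,0]]'
python3 rel.py 435 -334.4 47 0.295
```

```text
[ 584.47412261 -290.56758061   49.        ] [ 583.07442652 -287.41636631   49.        ] (array([ 582.8, -289.2,   53.4]), array([ 0. ,  0.3,  0.2, -0.1]))
time: 11.6
tool_pos: [435.3, -334.7, 47.8]
tcp_rot: [-3.141, 0.0, -2.847]
contact_force: [0.3, 0.1, -1.3]
grip_width: 65.8
finger_force: 11.0
t 11.6 pos [ 435.3 -334.7   47.8] dtool [0.2 0.4 0.8] rot [-0.     0.    -0.001] F [ 0.3  0.1 -1.3] w 65.8 f 11.0
```

No contact on the way down, so the pins are in the gap. I squeeze in steps.

```bash
python3 -m jog '[[0,0,0,0,0,0],[0,0,0,0,0,0],[0,0,0,0,0,0],[0,0,0,0,0,0],[0,0,0,0,0,0]]' 58
python3 -m jog '[[0,0,0,0,0,0],[0,0,0,0,0,0],[0,0,0,0,0,0],[0,0,0,0,0,0],[0,0,0,0,0,0]]' 45
python3 -m jog '[[0,0,0,0,0,0],[0,0,0,0,0,0],[0,0,0,0,0,0],[0,0,0,0,0,0],[0,0,0,0,0,0],[0,0,0,0,0,0]]' 20
python3 - <<'E'
from h import *
t=snap("top");s=snap("side")
def c(im,u,v,w,h,k): return cv2.resize(im[v-h:v+h,u-w:u+w,::-1],(w*2*k,h*2*k),interpolation=cv2.INTER_CUBIC)
cv2.imwrite("pics/sq.png",np.hstack([c(t,404,215,20,25,10),c(s,306,358,20,25,10)]))
E
```

```text
time: 12.1
tool_pos: [435.2, -334.7, 47.8]
tcp_rot: [-3.142, 0.0, -2.847]
contact_force: [-0.6, 0.9, -0.7]
grip_width: 53.4
finger_force: 12.3
time: 12.6
tool_pos: [435.2, -334.7, 47.7]
tcp_rot: [3.142, 0.0, -2.847]
contact_force: [-0.7, 0.3, -1.9]
grip_width: 41.3
finger_force: 17.0
time: 13.2
tool_pos: [435.2, -334.7, 47.7]
tcp_rot: [3.142, 0.0, -2.847]
contact_force: [0.5, 0.2, -1.0]
grip_width: 31.1
finger_force: 30.0
```

View pics/sq.png

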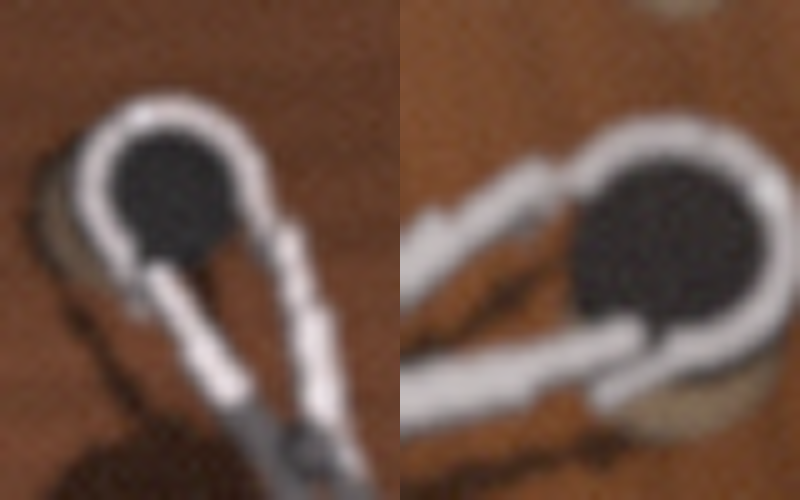

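The ring is spread on the tips: ears at about (145,285) and (270,240) in the top crop, grip 31 mm at 30 N. I lift it and locate the spindle numerically.

```bash
python3 -m jog '[[0,0,-2,0,0,0],[0,0,-3,0,0,0],[0,0,-5,0,0,0],[0,0,-8,0,0,0],[0,0,-12,0,0,0],[0,0,-18,0,0,0],[0,0,-22,0,0,0],[0,0,-22,0,0,0],[0,0,-20,0,0,0],[0,0,-16,0,0,0],[0,0,-10,0,0,0],[0,0,-5,0,0,0]]'
cat > circ.py <<'E'
from h import *
from scipy.ndimage import map_coordinates,gaussian_filter
from scipy.optimize import minimize
th=np.linspace(0,2*np.pi,180,endpoint=False)
def circ(n,c,r,z): return np.array([proj(n,(c[0]+r*np.cos(t),c[1]+r*np.sin(t),z)) for t in th])
def prof(g,n,c,r,z,d=2.0):
    a=circ(n,c,r-d,z);b=circ(n,c,r+d,z)
    f=lambda q:map_coordinates(g,[q[:,1],q[:,0]],order=1)
    return f(a)-f(b)
E
python3 - <<'E'
from circ import *
G={n:gaussian_filter(cv2.imread(f"pics/{n}0.png").astype(float).mean(2),0.6) for n in("top","side")}
def best(r,z,ns,c0=(615,212),d=2.0,ab=False):
    res=[]
    for dx in np.arange(-10,10.1,1):
        for dy in np.arange(-10,10.1,1):
            c=(c0[0]+dx,c0[1]+dy);s=0
            for n in ns:
                q=prof(G[n],n,c,r,z,d);s+=np.abs(q.mean()) if not ab else np.abs(q).mean()
            res.append((s,)+c)
    return max(res)
for n in("top","side"):
    for r,z in [(72,8),(72,14),(40,78),(22.5,100),(17,131)]:
        print(n,r,z,np.round(best(r,z,(n,)),1))
E
```

```text
time: 14.5
tool_pos: [435.5, -334.9, 192.2]
tcp_rot: [-3.14, 0.001, -2.847]
contact_force: [0.1, -0.5, -1.7]
grip_width: 31.2
finger_force: 30.0Traceback (most recent call last):
  File "<stdin>", line 14, in <module>
  File "<stdin>", line 9, in best
  File "circ.py", line 7, in prof
    a=circ(n,c,r-d,z);b=circ(n,c,r+d,z)
  File "circ.py", line 5, in circ
    def circ(n,c,r,z): return np.array([proj(n,(c[0]+r*np.cos(t),c[1]+r*np.sin(t),z)) for t in th])
                                        ~~~~^^^^^^^^^^^^^^^^^^^^^^^^^^^^^^^^^^^^^^^^^
  File "h.py", line 12, in proj
    m,p,r=cam(n); c=r.T@(np.array(P,float)-p); return np.array([m["fx"]*c[0]/c[2]+m["cx"],m["fy"]*c[1]/c[2]+m["cy"]])
          ~~~^^^
  File "h.py", line 5, in cam
    m=bot.camera_model(n);o=m["orientation"]
ValueError: time passes only in moves, steps and waits
```

```bash
cat > circ.py <<'E'
from h import *
from scipy.ndimage import map_coordinates,gaussian_filter
th=np.linspace(0,2*np.pi,180,endpoint=False)
C={n:cam(n) for n in("top","side")}
def pr(n,P):
    m,p,r=C[n];c=(P-p)@r;return np.c_[m["fx"]*c[:,0]/c[:,2]+m["cx"],m["fy"]*c[:,1]/c[:,2]+m["cy"]]
def circ(n,c,r,z): return pr(n,np.c_[c[0]+r*np.cos(th),c[1]+r*np.sin(th),np.full(th.size,z)])
def prof(g,n,c,r,z,d=2.0):
    f=lambda q:map_coordinates(g,[q[:,1],q[:,0]],order=1)
    return f(circ(n,c,r-d,z))-f(circ(n,c,r+d,z))
def best(g,n,r,z,c0,d=2.0,w=12,step=1.):
    k=np.arange(-w,w+.1,step)
    return np.round(max((abs(prof(g,n,(c0[0]+a,c0[1]+b),r,z,d).mean()),c0[0]+a,c0[1]+b) for a in k for b in k),1)
E
python3 - <<'E'
from circ import *
G={n:gaussian_filter(cv2.imread(f"pics/{n}0.png").astype(float).mean(2),0.6) for n in("top","side")}
for n in("top","side"):
    for r,z in [(72,6),(72,12),(40,78),(22.5,100),(16,131)]: print(n,r,z,best(G[n],n,r,z,(615,212)))
E
```

```text
top 72 6 [  9.6 615.  211. ]
top 72 12 [  8.8 614.  210. ]
top 40 78 [ 22.3 622.  217. ]
top 22.5 100 [ 22.7 610.  214. ]
top 16 131 [ 39.3 618.  215. ]
side 72 6 [  9.2 613.  213. ]
side 72 12 [  8.9 612.  208. ]
side 40 78 [ 18.4 619.  219. ]
side 22.5 100 [ 18.6 609.  200. ]
side 16 131 [ 30.4 618.  215. ]
```

Run:
```python
from circ import *
G={n:gaussian_filter(cv2.imread(f"pics/{n}0.png").astype(float).mean(2),0.5) for n in("top","side")}
for r,z in [(14,131),(15,131),(16,130),(17,129),(18,128),(17,131),(36,78),(38,78),(39,78),(22.5,100),(70,6),(72,3)]:
    print(r,z,[best(G[n],n,r,z,(615,212),d=2 if r<50 else 3,w=8,step=.5).tolist() for n in("top","side")])
```

```text
14 131 [[38.2, 618.5, 216.0], [27.6, 619.0, 219.0]]
15 131 [[40.4, 618.0, 215.5], [28.8, 618.0, 217.5]]
16 130 [[40.7, 618.0, 215.5], [30.8, 618.0, 216.5]]
17 129 [[38.5, 618.5, 215.5], [34.0, 618.0, 215.5]]
18 128 [[34.0, 618.5, 215.5], [36.4, 618.5, 216.5]]
17 131 [[38.4, 618.0, 215.0], [34.2, 617.5, 213.5]]
36 78 [[36.3, 620.5, 217.0], [16.1, 619.0, 218.5]]
38 78 [[36.3, 620.5, 216.5], [21.3, 619.0, 219.0]]
39 78 [[30.4, 620.5, 216.5], [21.0, 619.0, 219.0]]
22.5 100 [[24.1, 609.5, 213.5], [15.1, 609.5, 204.0]]
70 6 [[19.5, 615.0, 212.5], [14.8, 612.5, 212.0]]
72 3 [[14.9, 615.0, 211.5], [13.9, 614.0, 216.0]]
```

```bash
python3 rel.py 470.2 170.4 192 0.295
```

```text
t 14.5 pos [ 435.5 -334.9  192.2] dtool [-1.798e+02  4.735e+02 -4.000e-01] rot [-0.002  0.001 -0.001] F [ 0.1 -0.5 -1.7] w 31.2 f 30.0
```

Smooth transit, first two thirds then the rest.

```bash
python3 -m jog '[[-2,5,0,0,0,0],[-5,13,0,0,0,0],[-8,21,0,0,0,0],[-10,27,0,0,0,0],[-11,30,0,0,0,0],[-11,30,0,0,0,0],[-11,30,0,0,0,0],[-11,30,0,0,0,0],[-11,30,0,0,0,0],[-11,30,0,0,0,0],[-11,30,0,0,0,0],[-11,30,0,0,0,0]]'
python3 -m jog '[[-11,30,0,0,0,0],[-11,30,0,0,0,0],[-11,30,0,0,0,0],[-11,28,0,0,0,0],[-9,22,0,0,0,0],[-7,16,0,0,0,0],[-4,9,0,0,0,0],[-2,4,0,0,0,0],[0,0,0,0,0,0],[0,0,0,0,0,0],[0,0,0,0,0,0]]'
python3 rel.py 470.2 170.4 192 0.295
```

```text
time: 15.7
tool_pos: [453.4, -6.8, 189.9]
tcp_rot: [3.14, -0.002, -2.847]
contact_force: [-0.6, -0.2, -1.6]
grip_width: 31.0
finger_force: 30.0
time: 16.8
tool_pos: [468.7, 171.1, 190.7]
tcp_rot: [-3.142, -0.0, -2.848]
contact_force: [-0.2, -0.8, -1.9]
grip_width: 31.2
finger_force: 30.0
t 16.8 pos [468.7 171.1 190.7] dtool [-1.2 -1.1 -1.3] rot [-0.    -0.    -0.002] F [-0.2 -0.8 -1.9] w 31.2 f 30.0
```

```bash
cat > ringfit.py <<'E'
from circ import *
from scipy.optimize import minimize
import itertools
ph=np.linspace(0.15,2.3,60)
def pts(r,sp,hinge=21.):
    out=[]
    for s in(1,-1):
        q=np.c_[r*np.cos(ph)-hinge,s*r*np.sin(ph)];a=-s*sp*-1
        # open outward: +y half rotates so that its gap end moves to +y: rotate by -s*sp
        a=-s*sp;q=q@np.array([[np.cos(a),np.sin(a)],[-np.sin(a),np.cos(a)]])
        out.append(q+[hinge,0])
    return np.vstack(out)
def score(g,n,c,z,yaw,sp=.165,off=(0,0),k=1.):
    R2=np.array([[np.cos(yaw),np.sin(yaw)],[-np.sin(yaw),np.cos(yaw)]])
    def f(r):
        P=pts(r,sp)@R2+c[:2];q=(pr(n,np.c_[P,np.full(len(P),z)])-off)*k
        return map_coordinates(g,[q[:,1],q[:,0]],order=1,mode='nearest')
    return np.clip(f(23)-f(27.5),-20,120).mean()
def grid(fun,c0,w,step):
    k=np.arange(-w,w+.01,step)
    return max((fun((c0[0]+a,c0[1]+b)),c0[0]+a,c0[1]+b) for a in k for b in k)
E
python3 - <<'E'
from ringfit import *
im=cv2.imread("pics/sq.png").astype(float).mean(2)
g={"top":cv2.resize(im[:,:400],(40,50),interpolation=cv2.INTER_AREA),"side":cv2.resize(im[:,400:],(40,50),interpolation=cv2.INTER_AREA)}
off={"top":(384,190),"side":(286,333)}
p=np.array([435.2,-334.7]);yaw=.2945;x=np.array([np.cos(yaw),np.sin(yaw)]);y=np.array([-x[1],x[0]])
for n in g:
    b=grid(lambda c:score(g[n],n,c,50,yaw,off=np.array(off[n])),p+155*x,8,.5);d=np.array(b[1:])-p
    print("pot",n,np.round(b,1),"ahead",d@x,"lat",d@y)
o=bot.get_obs();p=o["tool_pos"];yaw=o["tcp_rot"][2]+np.pi;x=np.array([np.cos(yaw),np.sin(yaw)]);y=np.array([-x[1],x[0]])
cv2.imwrite("pics/now_t.png",bot.capture("top")[:,:,::-1]);cv2.imwrite("pics/now_s.png",bot.capture("side")[:,:,::-1])
G={n:cv2.imread(f"pics/now_{n[0]}.png").astype(float).mean(2) for n in("top","side")}
for dz in(-6,-3,0,3,6,9):
    for n in G:
        b=grid(lambda c:score(G[n],n,c,p[2]+2.3+dz,yaw),p[:2]+155*x,9,1);d=np.array(b[1:])-p[:2]
        print(dz,n,round(b[0],1),np.round(b[1:],1),"ahead",(d@x).round(1),"lat",(d@y).round(1))
for t in("ring","pliers"):
  for n in G: print(t,n,[(round(d["p"],2),np.round(d["pixel"]).tolist(),int(d["mask"].sum())) for d in bot.outline_of(t,n)])
E
```

```text
pot top [  66.6  583.  -288.7] ahead 154.81178771641007 lat 1.1020780990047294
pot side [  48.2  578.5 -287.2] ahead 150.94091656862608 lat 3.8436755452490723
-6 top 53.7 [616.1 217.9] ahead 154.6 lat 2.2
-6 side 44.7 [615.1 222.9] ahead 155.1 lat 7.3
-3 top 53.0 [615.1 217.9] ahead 153.7 lat 2.5
-3 side 44.7 [614.1 219.9] ahead 153.3 lat 4.7
0 top 52.8 [615.1 216.9] ahead 153.4 lat 1.5
0 side 44.5 [613.1 216.9] ahead 151.5 lat 2.1
3 top 52.6 [614.1 216.9] ahead 152.4 lat 1.8
3 side 44.1 [612.1 212.9] ahead 149.3 lat -1.4
6 top 52.1 [613.1 216.9] ahead 151.5 lat 2.1
6 side 44.1 [612.1 209.9] ahead 148.5 lat -4.3
9 top 51.9 [612.1 215.9] ahead 150.2 lat 1.4
9 side 44.3 [611.1 206.9] ahead 146.7 lat -6.9
ring top [(0.64, [210.0, 185.0], 40)]
ring side [(0.47, [294.0, 134.0], 100), (0.32, [266.0, 140.0], 406), (0.29, [291.0, 128.0], 38)]
pliers top [(0.27, [296.0, 176.0], 529)]
pliers side [(0.72, [260.0, 143.0], 363)]
```

```bash
cat > rf2.py <<'E'
from ringfit import *
def sc2(g,n,c,z,yaw,sp,ri,ro,off=(0,0)):
    R2=np.array([[np.cos(yaw),np.sin(yaw)],[-np.sin(yaw),np.cos(yaw)]])
    def f(r):
        P=pts(r,sp)@R2+c[:2];q=pr(n,np.c_[P,np.full(len(P),z)])-off
        return map_coordinates(g,[q[:,1],q[:,0]],order=1,mode='nearest')
    return (2*f((ri+ro)/2)-f(ri-2.5)-f(ro+2.5)).mean()
E
python3 - <<'E'
from rf2 import *
im=cv2.imread("pics/sq.png").astype(float).mean(2)
g={"top":cv2.resize(im[:,:400],(40,50),interpolation=cv2.INTER_AREA),"side":cv2.resize(im[:,400:],(40,50),interpolation=cv2.INTER_AREA)}
off={"top":(384,190),"side":(286,333)}
p=np.array([435.2,-334.7]);yaw=.2945;x=np.array([np.cos(yaw),np.sin(yaw)]);y=np.array([-x[1],x[0]])
for n in g:
  for z in(50,48):
   for sp in(.1,.165,.2):
    for ri in(17,18.5):
     b=grid(lambda c:sc2(g[n],n,c,z,yaw,sp,ri,25,np.array(off[n])),p+154*x,6,.5);d=np.array(b[1:])-p
     print(n,z,sp,ri,round(b[0],1),"ahead",(d@x).round(1),"lat",(d@y).round(1))
g0={n:cv2.imread(f"pics/{n}0.png").astype(float).mean(2) for n in g}
for n in g: print("closed",n,[ (ri,np.round(grid(lambda c:sc2(g0[n],n,c,49,.295,0,ri,25),(583,-290),6,.5),1).tolist()) for ri in(17,18.5)])
E
```

```text
top 50 0.1 17 177.8 ahead 155.4 lat 1.1
top 50 0.1 18.5 149.2 ahead 154.4 lat 1.4
top 50 0.165 17 161.5 ahead 154.4 lat 1.4
top 50 0.165 18.5 125.5 ahead 153.8 lat 1.1
top 50 0.2 17 145.0 ahead 153.8 lat 1.1
top 50 0.2 18.5 108.0 ahead 153.3 lat 1.2
top 48 0.1 17 177.4 ahead 155.7 lat 0.5
top 48 0.1 18.5 149.3 ahead 154.6 lat 0.3
top 48 0.165 17 161.9 ahead 154.6 lat 0.3
top 48 0.165 18.5 126.1 ahead 154.1 lat 0.5
top 48 0.2 17 146.0 ahead 154.1 lat 0.5
top 48 0.2 18.5 108.8 ahead 153.7 lat 0.6
side 50 0.1 17 168.7 ahead 152.8 lat 3.0
side 50 0.1 18.5 141.2 ahead 151.7 lat 2.8
side 50 0.165 17 148.2 ahead 151.7 lat 2.8
side 50 0.165 18.5 113.3 ahead 150.9 lat 3.6
side 50 0.2 17 129.7 ahead 151.4 lat 3.4
side 50 0.2 18.5 92.6 ahead 150.4 lat 3.7
side 48 0.1 17 168.5 ahead 153.0 lat 3.5
side 48 0.1 18.5 141.7 ahead 152.0 lat 3.7
side 48 0.165 17 149.1 ahead 152.0 lat 3.7
side 48 0.165 18.5 114.1 ahead 151.5 lat 3.9
side 48 0.2 17 130.3 ahead 152.0 lat 3.7
side 48 0.2 18.5 93.8 ahead 151.2 lat 4.5
closed top [(17, [158.6, 583.5, -289.5]), (18.5, [116.3, 583.0, -290.0])]
closed side [(17, [167.5, 580.0, -288.0]), (18.5, [124.3, 579.5, -288.0])]
```

```bash
python3 -m jog '[[-1,-1,0,0,0,0],[-1,-1,4,0,0,0],[-1,0,8,0,0,0],[0,0,10,0,0,0],[0,0,10,0,0,0],[0,0,8,0,0,0],[0,0,6,0,0,0],[0,0,4,0,0,0],[0,0,2,0,0,0],[0,0,0,0,0,0],[0,0,0,0,0,0],[0,0,0,0,0,0]]'
python3 - <<'E'
from rf2 import *
o=bot.get_obs();p=o["tool_pos"];yaw=o["tcp_rot"][2]+np.pi;x=np.array([np.cos(yaw),np.sin(yaw)]);y=np.array([-x[1],x[0]])
print(p,o["tcp_rot"],o["contact_force"])
for n in("top","side"): cv2.imwrite(f"pics/d_{n}.png",bot.capture(n)[:,:,::-1])
G={n:cv2.imread(f"pics/d_{n}.png").astype(float).mean(2) for n in("top","side")}
for n in G:
    b=grid(lambda c:score(G[n],n,c,p[2]+2.3,yaw),p[:2]+154*x,8,.5);d=np.array(b[1:])-p[:2]
    print(n,np.round(b,1),"ahead",(d@x).round(1),"lat",(d@y).round(1))
    for r in(14,15,16): print("spindle",best(gaussian_filter(G[n],.5),n,r,131,(617,215),d=1.5,w=7,step=.5))
E
```

```text
time: 18.3
tool_pos: [472.4, 170.8, 139.1]
tcp_rot: [-3.142, 0.001, -2.847]
contact_force: [0.5, 0.3, -1.3]
grip_width: 30.9
finger_force: 30.0
[472.44317349 170.82906298 139.08433109] [-3.14158431e+00  7.98951125e-04 -2.84736096e+00] [ 0.48429111  0.29041446 -1.31842486]
top [ 33.  618.3 218. ] ahead 153.3 lat 2.8
spindle [ 27.8 619.  217. ]
spindle [ 27.4 618.5 216.5]
spindle [ 24.6 618.5 216. ]
side [ 41.5 617.3 217. ] ahead 152.0 lat 2.2
spindle [ 19.7 618.  218. ]
spindle [ 20.3 617.5 217. ]
spindle [ 20.7 617.5 216. ]
```

Ring and spindle now agree to about 1 mm in both cameras. I trim 1 mm and lower gently, watching the force.

```bash
python3 -m jog '[[0,-1,0,0,0,0],[0,0,0,0,0,0],[0,0,1,0,0,0],[0,0,1,0,0,0],[0,0,1,0,0,0],[0,0,1,0,0,0],[0,0,1,0,0,0],[0,0,1,0,0,0],[0,0,0,0,0,0]]'
python3 -m jog '[[0,0,1,0,0,0],[0,0,1,0,0,0],[0,0,1,0,0,0],[0,0,0,0,0,0]]'
```

```text
time: 19.3
tool_pos: [472.4, 169.8, 132.6]
tcp_rot: [3.142, -0.0, -2.847]
contact_force: [0.1, 0.4, -2.3]
grip_width: 31.4
finger_force: 30.0
time: 19.7
tool_pos: [472.4, 169.8, 129.6]
tcp_rot: [3.142, -0.0, -2.847]
contact_force: [-0.3, 0.3, -1.7]
grip_width: 31.1
finger_force: 30.0
```

```bash
python3 -m jog '[[0,0,1,0,0,0],[0,0,1,0,0,0],[0,0,1,0,0,0],[0,0,1,0,0,0],[0,0,0,0,0,0]]'
python3 -m jog '[[0,0,1,0,0,0],[0,0,1,0,0,0],[0,0,1,0,0,0],[0,0,1,0,0,0],[0,0,1,0,0,0],[0,0,1,0,0,0],[0,0,0,0,0,0]]'
```

```text
time: 20.2
tool_pos: [472.4, 169.8, 125.6]
tcp_rot: [3.142, -0.0, -2.847]
contact_force: [0.4, -0.1, -1.8]
grip_width: 31.1
finger_force: 30.0
time: 20.9
tool_pos: [472.4, 169.8, 119.5]
tcp_rot: [3.141, -0.0, -2.847]
contact_force: [0.5, 0.0, -2.0]
grip_width: 31.3
finger_force: 30.0
```

Run:
```python
from rf2 import *
o=bot.get_obs();p=o["tool_pos"];yaw=o["tcp_rot"][2]+np.pi;x=np.array([np.cos(yaw),np.sin(yaw)]);y=np.array([-x[1],x[0]])
print(p,o["contact_force"],o["moment"].round(2))
for n in("top","side"):
    G=bot.capture(n).astype(float).mean(2)
    for dz in(-8,0,8):
        b=grid(lambda c:score(G,n,c,p[2]+2.3+dz,yaw),p[:2]+154*x,8,1);print(n,dz,np.round(b,1))
```

```text
[472.4200076  169.81505027 119.54857904] [ 0.47393886  0.01023621 -2.04205209] [ 0.07  0.07 -0.02]
top -8 [ 30.  619.8 218.5]
top 0 [ 30.2 617.8 217.5]
top 8 [ 30.4 615.8 217.5]
side -8 [ 43.1 617.8 222.5]
side 0 [ 43.5 616.8 215.5]
side 8 [ 43.1 614.8 207.5]
```

```bash
python3 -m jog '[[0,0,1.5,0,0,0],[0,0,1.5,0,0,0],[0,0,1.5,0,0,0],[0,0,1.5,0,0,0],[0,0,1.5,0,0,0],[0,0,1.5,0,0,0],[0,0,1,0,0,0],[0,0,0,0,0,0]]'
python3 -m jog '[[0,0,1,0,0,0],[0,0,1,0,0,0],[0,0,0,0,0,0],[0,0,0,0,0,0]]'
python3 -m jog '[[0,0,0.7,0,0,0],[0,0,0.7,0,0,0],[0,0,0,0,0,0],[0,0,0,0,0,0]]'
```

```text
time: 21.8
tool_pos: [472.4, 169.8, 109.5]
tcp_rot: [3.141, -0.0, -2.847]
contact_force: [-0.2, 0.2, -1.6]
grip_width: 31.2
finger_force: 30.0
time: 22.2
tool_pos: [472.5, 169.8, 107.7]
tcp_rot: [3.142, 0.0, -2.847]
contact_force: [0.3, 0.2, -2.6]
grip_width: 31.4
finger_force: 30.0
time: 22.6
tool_pos: [472.5, 169.8, 106.3]
tcp_rot: [3.142, 0.0, -2.847]
contact_force: [-0.4, 0.0, -1.8]
grip_width: 31.1
finger_force: 30.0
```

```bash
python3 -m jog '[[0,0,0.7,0,0,0],[0,0,0.7,0,0,0],[0,0,0,0,0,0],[0,0,0,0,0,0]]'
python3 -m jog '[[0,0,0.5,0,0,0],[0,0,0.5,0,0,0],[0,0,0,0,0,0],[0,0,0,0,0,0]]'
python3 -m jog '[[0,0,0.5,0,0,0],[0,0,0,0,0,0],[0,0,0,0,0,0]]'
```

```text
time: 23.0
tool_pos: [472.5, 169.8, 104.9]
tcp_rot: [3.142, -0.0, -2.847]
contact_force: [0.5, 0.2, -0.9]
grip_width: 30.8
finger_force: 30.0
time: 23.4
tool_pos: [472.5, 169.8, 103.9]
tcp_rot: [3.142, 0.0, -2.847]
contact_force: [0.9, -1.3, -1.9]
grip_width: 31.8
finger_force: 30.0
time: 23.7
tool_pos: [472.5, 169.8, 103.4]
tcp_rot: [3.142, 0.0, -2.847]
contact_force: [-0.1, -0.1, -1.0]
grip_width: 31.1
finger_force: 30.0
```

```bash
python3 -m jog '[[0,0,0.5,0,0,0],[0,0,0,0,0,0],[0,0,0,0,0,0]]'
python3 -m jog '[[0,0,0.5,0,0,0],[0,0,0,0,0,0],[0,0,0,0,0,0]]'
python3 - <<'E'
from h import *
o=bot.get_obs();f=[]
for i in range(8): bot.capture("top");f.append(bot.get_obs()["contact_force"])
print(np.mean(f,0).round(2),np.std(f,0).round(2))
E
```

```text
time: 24.0
tool_pos: [472.5, 169.9, 102.9]
tcp_rot: [3.142, 0.0, -2.847]
contact_force: [0.3, -0.1, -1.6]
grip_width: 31.2
finger_force: 30.0
time: 24.3
tool_pos: [472.5, 169.8, 102.4]
tcp_rot: [3.142, 0.0, -2.847]
contact_force: [-0.2, -0.4, -1.4]
grip_width: 31.4
finger_force: 30.0
[-0.28  0.07 -1.54] [0.39 0.53 0.4 ]
```

```bash
cat > ff.py <<'E'
from h import *
f=[]
for i in range(5): bot.capture("top");o=bot.get_obs();f.append(o["contact_force"])
print(o["tool_pos"].round(2),np.mean(f,0).round(2))
E
python3 -m jog '[[0,0,0.5,0,0,0],[0,0,0,0,0,0],[0,0,0,0,0,0]]' >/dev/null; python3 ff.py
python3 -m jog '[[0,0,0.5,0,0,0],[0,0,0,0,0,0],[0,0,0,0,0,0]]' >/dev/null; python3 ff.py
python3 -m jog '[[0,0,0.5,0,0,0],[0,0,0,0,0,0],[0,0,0,0,0,0]]' >/dev/null; python3 ff.py
```

```text
[472.57 169.83 101.95] [-0.18  0.06 -0.81]
[472.51 169.84 101.41] [ 0.01 -0.09 -1.37]
[472.53 169.84 100.93] [-0.2  -0.06 -0.58]
```

```bash
python3 -m jog '[[0,0,0.5,0,0,0],[0,0,0,0,0,0],[0,0,0,0,0,0]]' >/dev/null; python3 ff.py
python3 -m jog '[[0,0,0.5,0,0,0],[0,0,0,0,0,0],[0,0,0,0,0,0]]' >/dev/null; python3 ff.py
python3 - <<'E'
from rf2 import *
o=bot.get_obs();p=o["tool_pos"];yaw=o["tcp_rot"][2]+np.pi;x=np.array([np.cos(yaw),np.sin(yaw)])
for n in("top","side"):
    G=bot.capture(n).astype(float).mean(2)
    for z in(101,105,109): print(n,z,np.round(grid(lambda c:score(G,n,c,z,yaw),p[:2]+154*x,8,1),1))
E
```

```text
[472.55 169.82 100.44] [-0.22 -0.37 -0.63]
[472.53 169.82  99.95] [-0.6  -0.21 -0.34]
top 101 [ 28.4 622.9 220.5]
top 105 [ 28.6 621.9 220.5]
top 109 [ 28.9 620.9 219.5]
side 101 [ 28.1 619.9 222.5]
side 105 [ 28.5 619.9 219.5]
side 109 [ 28.7 618.9 215.5]
```

```bash
python3 -m jog '[[0,0,-0.5,0,0,0],[0,0,-0.5,0,0,0],[0,0,0,0,0,0],[0,0,0,0,0,0],[0,0,0,0,0,0],[0,0,0,0,0,0]]'; python3 ff.py
python3 - <<'E'
from plant import bot
print(bot.close_job())
E
```

```text
time: 28.15
tool_pos: [472.6, 169.8, 100.9]
tcp_rot: [3.142, 0.0, -2.847]
contact_force: [-0.3, -0.1, -1.4]
grip_width: 31.3
finger_force: 30.0
[472.56 169.84 100.93] [ 0.36 -0.23 -1.15]
the job is handed in; nothing more can be done
None
```

The job is handed in at about 28 s: the ring is held open round the spindle, touching the collar only lightly (under about 2 N), with the pliers still squeezed at 30 N. I did not see the verdict, and I judged the final centring and height by force and earlier camera fits because the last ring fits were unreliable and no picture views were left.

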